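# Zero a bench length gauge on an adapter ring

### The job

Zero the bench length gauge on the black adapter ring lying in it: slide the carriage shut, gently, until the sprung jaw presses the ring against the anvil and its springs give a little, and leave it closed there. Then turn the small black knob sunk in the well of the tilted console until its white line points at the green mark. Do not knock over or shift the film canister and the white beaker behind.

Things in the scene. Friction and masses are not known exactly. Their poses are not given: they have to be found in the camera images.
- carriage (a joint): travel of the gauge's carriage in m: 0 = fully open, grows as it slides towards the anvil, end stop at 0.062. About 4 N of friction resist it and it stays where it is left. The gauge is a grey base plate 100 x 210 mm, top 16 mm above the bench, fixed to the bench; a steel anvil block stands at one end (top 41 mm above the bench), the carriage runs on a rail at the other.
- slide_grip (a point): grip point of the black ribbed thumb tab on top of the carriage, on the tab's centre line, 62 mm above the bench. The tab is 14 mm thick along y, 26 mm wide along x, and stands from 46 to 76 mm above the bench; the aluminium carriage under it is 44 x 28 mm (x, y). Axes: z up, y along the rail from the anvil towards the open end, so the carriage closes along -y.
- jaw (a joint): how far the jaw is pushed back into the carriage against its springs, in m: 0 = free, 0.009 = fully in. The springs push with about 0.9 N at first touch and 0.9 N more per mm; about 2 mm is a good measuring pressure.
- jaw_face (a point): middle of the flat face of the sprung steel jaw (46 mm wide along x, 17 to 39 mm above the bench) that meets the ring; it looks along -y. Axes as slide_grip. This point is 22 mm above the bench and 32 mm from slide_grip along y when the springs are free.
- anvil_face (a point): middle of the fixed anvil's flat face (56 mm wide along x), looking along +y at the ring, 22 mm above the bench. Axes as slide_grip.
- ring_centre (a point): centre, half-way up, of the loose black adapter ring, 58 mm outside diameter, 10 mm thick, lying flat on the gauge's base plate between anvil and jaw with some room on both sides. When shut in, its centre is 29 mm from either face.
- knob_grip (a point): point on the black fluted knob's axis, 14 mm above the well's floor. Knob: 20 mm diameter, 22 mm tall, in the middle of a round well 78 mm wide and 30 mm deep (its top is 8 mm below the panel face). The grey console is fixed; its panel is tilted 0.50 rad (29 degrees) towards its front, roughly the robot's left (+y). Axes: z = knob axis, out of the panel; x = towards the white line (turns with the knob).
- knob (a joint): angle of the knob in rad: 0 = white line points straight up the slope of the panel, grows anticlockwise as seen looking at the panel; range -2.2 to 2.2, light friction of 0.04 N m, stays where it is left.
- index (a joint): angle of the green mark about the knob's axis, in rad, counted like joint knob: when the two are equal the white line points at the mark. It cannot be moved by touch.
- green_mark (a point): the green mark, a flat 9 x 4 mm tab on the panel just outside the well's rim, 44 mm from the knob's axis and flush with the panel face (16 mm farther out along the knob's axis than knob_grip).
- can_centre (a point): centre of a loose white film canister with green lid, 34 mm diameter, 51 mm tall, standing on the bench: a bystander.
- beaker_centre (a point): centre of a loose milky white beaker, 67 mm diameter, 80 mm tall, standing on the bench: a bystander.

How it is judged:
By the outcome, as a careful person would: the job done as asked, in the order asked, and still so for the second after the job is handed in, with the robot touching nothing.
It also fails if it takes over 48 s, if anything falls off the work surface, if the arm or the gripper's body presses on something with over 40 N, if the wrist force passes 120 N, or if a joint passes its speed limit or range.

### The arm

A 7-joint arm with a two-finger parallel gripper is mounted at the origin on a cart in front of the work surface, level with it; the furniture and walls round the work are solid. World frame = base frame: x ahead of the robot, y to its left, z up, the work surface at z = 0. Lengths are in m, angles in degrees, forces in N, time in s.
With the tool pointing down it reaches from about 0.425 to 0.875 m from the base axis. Payload 9.9 kg.
Tool frame: the origin (TCP) lies between the finger pads; the fingertips stand 17 mm ahead of it and the grasp point (between the pads) lies 2 mm behind it; z points along the fingers, y is the line along which they close (so a half turn about z gives the same grasp; the last joint's range is limited). The gripper opens to 85 mm and grips with 20 to 120 N. Pads are 22 mm wide; open, the fingers measure 114 mm over their backs; the gripper's body (76 mm by 85 mm) begins 54 mm behind the grasp point. The pads swing forward as they close: fully open they stand 13 mm farther back than shut.
Start: joints at [-72.239, 32.985, 1.427, 82.34, -0.859, 64.687, -3.237], TCP at [0.259, 0.623, 0.248] pointing down, gripper open.
Joint ranges: [-157.87, 157.87], [-19.46, 123.44], [-87.15, 90], [11.01, 140.99], [-62.26, 242.26], [9.8, 113.94], [-161.44, 161.44]. Speed limits (degrees/s): [127.2, 127.2, 172.46, 172.46, 180, 180, 180].

### API

Orientations are given as a 3x3 rotation matrix whose columns are the frame's x, y, z axes.
In Python, from station import env gives the robot as it stands.
- The arm moves only by the tool jog_arm, never from a script. Its argument "targets" is a list of rows, each an object of numbers: "tx", "ty", "tz": the shift along the tool's x, y, z in mm; "twist": the turn about the tool's z in degrees; "claw": the finger opening in mm, from 0 to 85.4. A call has 1 to 12 rows; each row is the pose to reach, as a shift and turn from the pose commanded when the call began, along the tool's axes at that moment; what a row does not reach only later rows make up. A row lasts 1/10 s, in which the tool goes at most 50 mm and 8.59 degrees, less where a joint would pass 70% of its speed; a pose out of reach is approached as far as the arm can. A call with a gripper value outside its range is refused whole. The fingers move at their own pace and stop on an object; "squeeze" is the grip in N (left out, the last holds). Time passes only in rows, so rows that repeat a pose let the fingers close. It gives the time, the measured TCP pose, the force, the opening and the grip force at its end, in the units of the state.
- env.get_obs(): the state, without advancing time (a new reading comes with each control period).
- env.capture(name): name is "scene" or "side" or "wrist"; returns the picture (420x560x3 uint8, red, green, blue); there is no depth.
- env.get_calibration(name): a dict with "camera_matrix" (3x3 intrinsics, pixels), "extrinsics" (4x4, takes a point from world to camera coordinates). Camera axes: x right, y up, looking along -z (the intrinsics and any distortion apply to the point x, -y, -z); pixel columns grow to the right and rows downward; lengths in m; the calibration is good to about 2 mm. A picture is of the moment at which its call begins: read the wrist's pose just before it. get_calibration takes no time and is no camera call; for the wrist camera it gives the pose at the moment of the call.
- env.close_job(): hands the job in; it is judged then, once.
The state is a dict: "t": time; "qpos": joint angles; "dq": joint speeds; "effort": joint torques, N m; "position": TCP position; "orientation": TCP orientation; "contact_force": force on the tool from outside, world axes, zero at the start; "ft_torque": the same for the moment, N m; "finger_gap": opening from 0.0 (shut) to 1.0 (fully open); "grasp_force": force on a finger pad.
Only numpy, scipy, OpenCV 4.12 (cv2) and the standard library are available. Lean on these libraries where they do the work, as an engineer would, in place of code of your own. Each camera call takes 0.05 s, during which the arm holds its last target. There are 200 camera calls.

## Working session

There is one attempt and no reset: what is moved stays moved. The work goes in short steps, Python scripts to look and compute and a tool call to move; the robot and the scene stay as the last step left them, time stands still between calls to the robot, and variables do not carry over. Pictures are saved under pics/ and viewed, at most 10 in all, crops included, and the job is handed in when it is done.

Besides the shell and the picture viewer there is one more tool, called after "Request:" by a JSON object that holds its "method" and its "body". jog_arm: Moves the arm, as the interface text tells. Its arguments: {"type":"object","properties":{"targets":{"type":"array"},"squeeze":{"type":"number"}},"required":["targets"]}

```bash
mkdir -p pics; ls; python3 - <<'E'
from station import env
import cv2,numpy as np,json
for n in ["scene","side","wrist"]:
    c=env.get_calibration(n); im=env.capture(n)
    cv2.imwrite(f"pics/{n}0.png",im[:,:,::-1]); print(n,{k:np.round(v,4).tolist() for k,v in c.items()})
o=env.get_obs(); print({k:np.round(v,3).tolist() for k,v in o.items()})
E
```

```text
pics
scene {'camera_matrix': [[396.8891, 0.0, 283.6742], [0.0, 396.8891, 210.2533], [0.0, 0.0, 1.0]], 'extrinsics': [[-0.8361, -0.5481, -0.0217, 0.4723], [0.2259, -0.3802, 0.8969, -0.2862], [-0.4998, 0.745, 0.4418, -0.5137], [0.0, 0.0, 0.0, 1.0]]}
side {'camera_matrix': [[503.6256, 0.0, 279.3694], [0.0, 503.6256, 211.3823], [0.0, 0.0, 1.0]], 'extrinsics': [[0.0826, 0.9965, -0.0096, 0.1178], [-0.3812, 0.0405, 0.9236, 0.1424], [0.9208, -0.0727, 0.3832, -2.0736], [0.0, 0.0, 0.0, 1.0]]}
wrist {'camera_matrix': [[338.0883, 0.0, 285.7469], [0.0, 338.0883, 206.8876], [0.0, 0.0, 1.0]], 'extrinsics': [[0.3839, 0.9234, -0.0, -0.6753], [-0.8859, 0.3683, -0.2821, 0.0377], [-0.2605, 0.1083, 0.9594, -0.3773], [0.0, 0.0, 0.0, 1.0]]}
{'t': 0.15, 'qpos': [-72.239, 33.02, 1.422, 82.376, -0.858, 64.687, -3.239], 'dq': [-0.026, -0.068, -0.061, -0.165, 0.029, -0.031, -0.018], 'effort': [0.002, -76.626, 2.253, -28.618, 0.016, 0.01, -0.0], 'position': [0.259, 0.623, 0.248], 'orientation': [[-0.923, 0.384, -0.0], [0.384, 0.923, -0.001], [-0.0, -0.001, -1.0]], 'contact_force': [0.339, -0.156, -0.438], 'ft_torque': [0.04, 0.016, 0.019], 'grasp_force': 0.0, 'finger_gap': 1.0}
```

View pics/scene0.png

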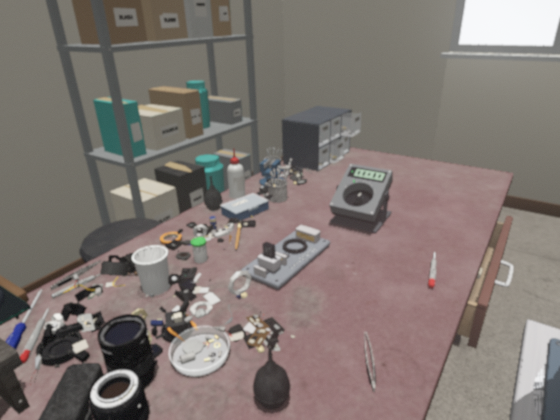

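View pics/side0.png

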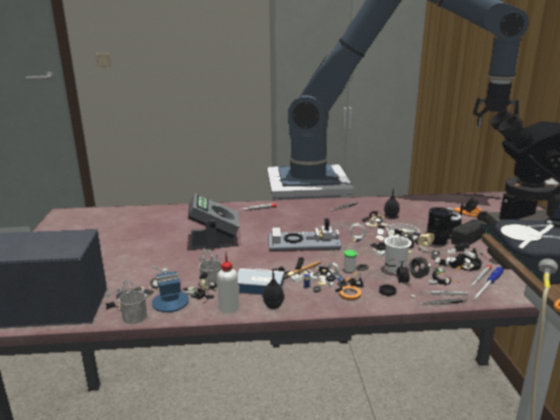

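The scene picture shows the gauge around (290,255), with its tab at (268,250) and anvil at (307,234). The console well is at (358,195), the can at (199,250) and the beaker at (152,270). Next I'll enlarge both views.

```bash
cat > h.py <<'E'
from station import env
import cv2,numpy as np
def ray(n,px,c=None):
    c=c or env.get_calibration(n); K=np.array(c["camera_matrix"]);E=np.array(c["extrinsics"])
    d=np.linalg.inv(K)@[px[0],px[1],1]; d=d*[1,-1,-1]
    R=E[:3,:3]; o=-R.T@E[:3,3]; d=R.T@d; return o,d/np.linalg.norm(d)
def onz(n,px,z):
    o,d=ray(n,px); return o+d*(z-o[2])/d[2]
def tri(*obs):
    A=0;b=0
    for n,px in obs:
        o,d=ray(n,px); P=np.eye(3)-np.outer(d,d); A=A+P; b=b+P@o
    return np.linalg.solve(A,b)
def proj(n,p):
    c=env.get_calibration(n); E=np.array(c["extrinsics"]);q=E[:3,:3]@p+E[:3,3]; q=q*[1,-1,-1]
    u=np.array(c["camera_matrix"])@q; return u[:2]/u[2]
E
python3 - <<'E'
import cv2,numpy as np
s=cv2.imread("pics/scene0.png");d=cv2.imread("pics/side0.png")
f=lambda im,x,y,w,h,k:cv2.resize(im[y:y+h,x:x+w],None,fx=k,fy=k,interpolation=cv2.INTER_CUBIC)
a=np.vstack([f(s,240,220,100,75,4),f(s,325,160,100,75,4)])
b=np.vstack([f(d,260,205,100,75,4),f(d,175,185,100,75,4)])
cv2.imwrite("pics/c1.png",np.hstack([a,b]))
E
```

```text
(no output)
```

View pics/c1.png

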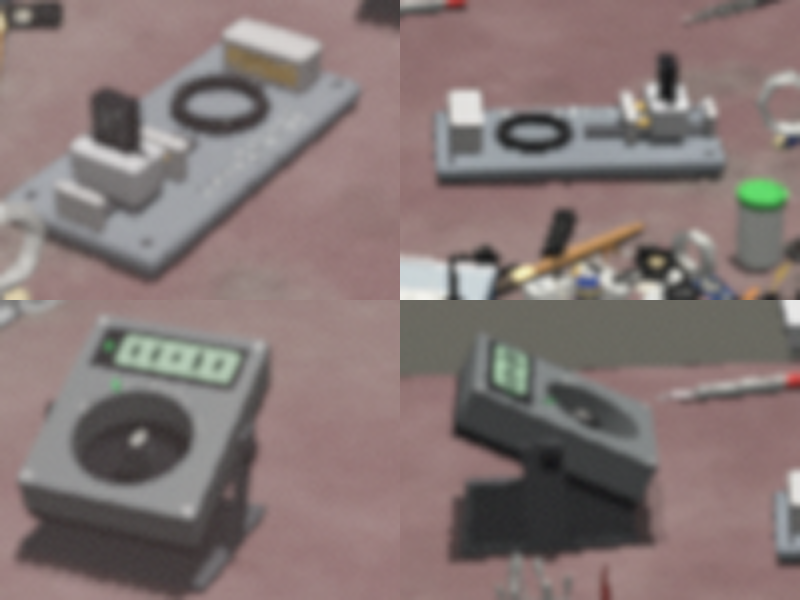

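Scene pixels: tab top (268.8,243.7), ring (295,245.8), well centre (358,194), green mark (353.8,181.2). Side pixels: tab top (327,219.3), ring (293.5,238), well (223,212.7), mark (212.2,210.5).

```bash
python3 - <<'E'
from h import *
np.set_printoptions(precision=4,suppress=True)
P=dict(tab=[(268.75,243.5),(327,219.5)],ring=[(295,245.75),(293.5,238)],well=[(358,194),(223,212.7)],mark=[(353.75,181.2),(212.2,210.5)],can=[(199,240),(350,254)])
for k,(a,b) in P.items():
    p=tri(("scene",a),("side",b)); print(k,p,proj("scene",p)-a,proj("side",p)-b)
print("ring z21",onz("scene",P["ring"][0],.021),onz("side",P["ring"][1],.021))
print("tab z76",onz("scene",P["tab"][0],.076),onz("side",P["tab"][1],.076))
for a in [(277,285.5),(328.75,242.5),(240,270)]: print("plate sc",onz("scene",a,.016))
for a in [(269.25,247),(269.25,233),(340.5,245)]: print("plate sd",onz("side",a,.016))
E
```

```text
tab [ 0.6177 -0.0286  0.0761] [ 0.1347 -0.1356] [0.101 0.087]
ring [ 0.6161 -0.1268  0.0201] [ 0.1457 -0.1598] [0.1204 0.1161]
well [ 0.5556 -0.3322  0.0848] [ 0.1606 -0.2497] [0.1356 0.2086]
mark [ 0.5818 -0.362   0.1038] [ 0.1717 -0.2801] [0.1517 0.2455]
can [0.7866 0.0039 0.0486] [-0.1594  0.117 ] [-0.1409 -0.0854]
ring z21 [ 0.6153 -0.1248  0.021 ] [ 0.6172 -0.1273  0.021 ]
tab z76 [ 0.6177 -0.0281  0.076 ] [ 0.6169 -0.0287  0.076 ]
plate sc [0.571 0.014 0.016]
plate sc [ 0.56   -0.1848  0.016 ]
plate sc [0.667  0.0107 0.016 ]
plate sd [ 0.6591 -0.2019  0.016 ]
plate sd [ 0.5642 -0.1958  0.016 ]
plate sd [0.6672 0.0036 0.016 ]
```

Request:
{"method": "jog_arm", "body": {"targets": [{"tx":-612,"ty":-582,"twist":-20},{"tx":-612,"ty":-582,"twist":-20},{"tx":-612,"ty":-582,"twist":-20},{"tx":-612,"ty":-582,"twist":-20},{"tx":-612,"ty":-582,"twist":-20},{"tx":-612,"ty":-582,"twist":-20},{"tx":-612,"ty":-582,"twist":-20},{"tx":-612,"ty":-582,"twist":-20},{"tx":-612,"ty":-582,"twist":-20},{"tx":-612,"ty":-582,"twist":-20},{"tx":-612,"ty":-582,"twist":-20},{"tx":-612,"ty":-582,"twist":-20}]}}

```text
invalid input at $.targets[0]: expected keys tx, ty, tz, twist, claw
```

Request:
{"method": "jog_arm", "body": {"targets": [{"tx":-612,"ty":-582,"tz":0,"twist":-20,"claw":85},{"tx":-612,"ty":-582,"tz":0,"twist":-20,"claw":85},{"tx":-612,"ty":-582,"tz":0,"twist":-20,"claw":85},{"tx":-612,"ty":-582,"tz":0,"twist":-20,"claw":85},{"tx":-612,"ty":-582,"tz":0,"twist":-20,"claw":85},{"tx":-612,"ty":-582,"tz":0,"twist":-20,"claw":85},{"tx":-612,"ty":-582,"tz":0,"twist":-20,"claw":85},{"tx":-612,"ty":-582,"tz":0,"twist":-20,"claw":85},{"tx":-612,"ty":-582,"tz":0,"twist":-20,"claw":85},{"tx":-612,"ty":-582,"tz":0,"twist":-20,"claw":85},{"tx":-612,"ty":-582,"tz":0,"twist":-20,"claw":85},{"tx":-612,"ty":-582,"tz":0,"twist":-20,"claw":85}]}}

```text
t: 1.35
position: [0.5023, 0.0727, 0.2484]
orientation: [[-0.999, 0.045, 0.0], [0.045, 0.999, 0.0], [-0.0, 0.0, -1.0]]
contact_force: [0.8, 0.7, -0.1]
finger_gap: 0.993
grasp_force: 0.0
```

Request:
{"method": "jog_arm", "body": {"targets": [{"tx":-108,"ty":-218,"tz":0,"twist":0,"claw":40},{"tx":-108,"ty":-218,"tz":0,"twist":0,"claw":40},{"tx":-108,"ty":-218,"tz":0,"twist":0,"claw":40},{"tx":-108,"ty":-218,"tz":0,"twist":0,"claw":40},{"tx":-108,"ty":-218,"tz":0,"twist":0,"claw":40},{"tx":-108,"ty":-218,"tz":0,"twist":0,"claw":40},{"tx":-108,"ty":-218,"tz":0,"twist":0,"claw":40},{"tx":-108,"ty":-218,"tz":0,"twist":0,"claw":40}]}}

```text
t: 2.15
position: [0.5998, -0.1467, 0.248]
orientation: [[-0.999, 0.043, -0.001], [0.043, 0.999, 0.001], [0.001, 0.001, -1.0]]
contact_force: [0.4, 0.5, -1.3]
finger_gap: 0.471
grasp_force: 0.0
```

```bash
cat > snap.py <<'E'
import sys; from h import *
import pickle
n=sys.argv[1]; c=env.get_calibration("wrist"); o=env.get_obs(); im=env.capture("wrist")
pickle.dump(c,open(f"pics/{n}.pkl","wb")); im=im[:,:,::-1]; cv2.imwrite(f"pics/{n}_raw.png",im)
x0,y0,w,h,k=map(float,sys.argv[2:7]); x0,y0,w,h=map(int,(x0,y0,w,h))
cv2.imwrite(f"pics/{n}.png",cv2.resize(im[y0:y0+h,x0:x0+w],None,fx=k,fy=k,interpolation=cv2.INTER_CUBIC))
print(o["t"],np.round(o["position"],4),np.round(o["orientation"],3).tolist(),np.round(o["contact_force"],1))
E
python3 snap.py w1 0 0 560 420 1.42
```

```text
2.15 [ 0.5998 -0.1467  0.248 ] [[-0.999, 0.043, -0.001], [0.043, 0.999, 0.001], [0.001, 0.001, -1.0]] [ 0.4  0.5 -1.3]
```

View pics/w1.png

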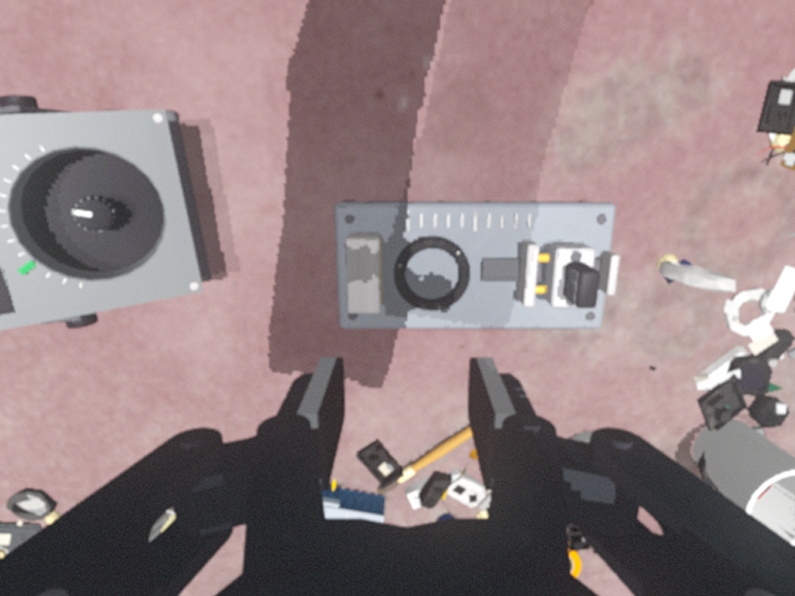

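The wrist view (scaled by 1.42) shows the ring at (431,273), anvil edge x=382, jaw face x≈520 and tab near (583,285). The well rim spans x 12–163 and y 148–278. The green mark is at (28,267), and the white line runs from (92,214) to (73,212).

```bash
python3 - <<'E'
from h import *
np.set_printoptions(precision=4,suppress=True)
s=1.4196
W=lambda x,y:(x/s,y/s)
P=dict(ring=[(295,245.75),(293.5,238),W(431,273)],well=[(358,194),(223,212.7),W(88,213)],mark=[(353.75,181.2),(212.2,210.5),W(28,267)],knobtop=[(359.5,194.2),(0,0),W(90,213.5)])
R={}
for k,(a,b,c) in P.items():
    L=[("scene",a),("side",b),("wrist",c)]
    if b==(0,0): L.pop(1)
    p=R[k]=tri(*L); print(k,p,*[proj(n,p)-q for n,q in L])
print("ring",onz("wrist",W(431,273),.021))
for n,q,z in [("anvA",W(382,236),.041),("anvB",W(381,312),.041),("jawA",W(520,243),.039),("jawB",W(519,304),.039),("ptl",W(338,203),.016),("ptr",W(613,205),.016),("pbl",W(342,328),.016),("pbr",W(603,327),.016),("tab1",W(570,284),.076),("tab2",W(598,288),.076)]: print(n,onz("wrist",q,z))
# panel plane
for yaw in [-.1,0,.1]:
    n=np.array([np.sin(.5)*np.sin(-yaw),np.sin(.5)*np.cos(yaw),np.cos(.5)])
    def pl(q,off): 
        o,d=ray("wrist",q); return o+d*(((R["well"]+n*off-o)@n)/(d@n))
    up=np.array([0,0,1])-n*n[2]; up/=np.linalg.norm(up); lf=np.cross(n,up)
    f=lambda q,off:np.array([(pl(q,off)-R["well"])@up,(pl(q,off)-R["well"])@lf])*1e3
    print(yaw,"rim L,R,T,B",*[f(W(*q),0) for q in [(12,210),(163,218),(92,148),(82,278)]],"mark",f(W(28,267),0),"corners",f(W(158,118),0),f(W(194,286),0),"line",f(W(92,214),-8),f(W(73,212),-8))
E
```

```text
ring [ 0.6172 -0.1272  0.0203] [-0.1697 -0.4164] [0.042  0.2249] [ 0.0834 -0.8496]
well [ 0.556  -0.3326  0.085 ] [ 0.1041 -0.4107] [-0.0277  0.2065] [ 0.9033 -0.3496]
mark [ 0.5827 -0.3622  0.104 ] [-0.1185 -0.4326] [0.0835 0.3035] [-0.0585 -1.0433]
knobtop [ 0.5553 -0.3354  0.082 ] [-0.7528  0.133 ] [-1.7392 -1.8352]
ring [ 0.6179 -0.1273  0.021 ]
anvA [ 0.5849 -0.1616  0.041 ]
anvB [ 0.6406 -0.1655  0.041 ]
jawA [ 0.5944 -0.0649  0.039 ]
jawB [ 0.6396 -0.0645  0.039 ]
ptl [ 0.5633 -0.1939  0.016 ]
ptr [0.5735 0.0083 0.016 ]
pbl [ 0.661  -0.1988  0.016 ]
pbr [0.6692 0.0079 0.016 ]
tab1 [ 0.6153 -0.0408  0.076 ]
tab2 [ 0.6188 -0.0227  0.076 ]
-0.1 rim L,R,T,B [36.1585 -1.6551] [-39.0759   3.765 ] [ -5.3412 -37.1235] [ 8.0445 39.7483] mark [33.3351 31.2497] corners [-40.9775 -56.4049] [-54.402   50.0306] line [ 546.0543 1071.7806] [ 772.3536 1041.267 ]
0 rim L,R,T,B [35.9032 -4.8052] [-38.5874   7.1443] [ -8.4739 -36.5234] [11.2817 38.4904] mark [35.6815 27.9488] corners [-45.8992 -52.7353] [-49.6499  53.9624] line [617.8689 632.4503] [839.7362 582.6484]
0.1 rim L,R,T,B [35.4014 -7.9274] [-37.8026  10.4677] [-11.5524 -35.7423] [14.3802 37.0765] mark [37.7473 24.5669] corners [-50.4925 -48.7438] [-44.6113  57.5385] line [652.4701 191.7848] [868.9141 123.0009]
```

Request:
{"method": "jog_arm", "body": {"targets": [{"tx":-13,"ty":116,"tz":50,"twist":0,"claw":50},{"tx":-13,"ty":116,"tz":100,"twist":0,"claw":50},{"tx":-13,"ty":116,"tz":130,"twist":0,"claw":50},{"tx":-13,"ty":116,"tz":130,"twist":0,"claw":50},{"tx":-13,"ty":116,"tz":130,"twist":0,"claw":50},{"tx":-13,"ty":116,"tz":130,"twist":0,"claw":50}]}}

```text
t: 2.8
position: [0.6181, -0.0323, 0.119]
orientation: [[-0.999, 0.043, -0.0], [0.043, 0.999, -0.0], [0.0, -0.0, -1.0]]
contact_force: [-0.2, -0.9, 0.7]
finger_gap: 0.583
grasp_force: 0.0
```

```bash
python3 snap.py w2 80 60 400 300 2
```

```text
2.8 [ 0.6181 -0.0323  0.119 ] [[-0.999, 0.043, -0.0], [0.043, 0.999, -0.0], [0.0, -0.0, -1.0]] [-0.2 -0.9  0.7]
```

View pics/w2.png

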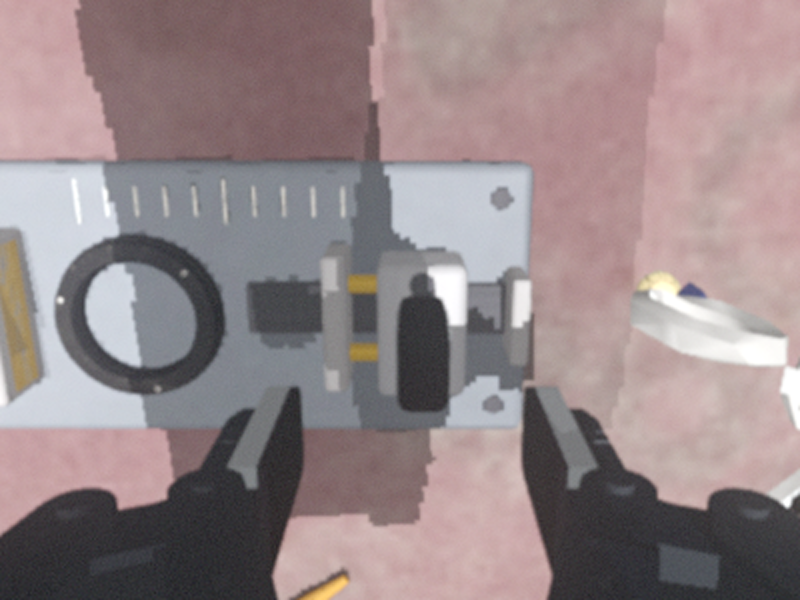

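The tab's top face is at crop (400–449, 298–411), well between the fingers. The anvil's lower face edge and the ring also show clearly.

```bash
python3 - <<'E'
from h import *
np.set_printoptions(precision=4,suppress=True)
W=lambda x,y:(x/2+80,y/2+60)
for n,q,z in [("tab",(424,355),.076),("tabL",(400,355),.076),("tabR",(449,355),.076),("jaw",(323,316),.039),("ring",(140,314),.024),("anvtop",(20,232),.041),("anvfoot",(44,370),.016)]: print(n,onz("wrist",W(*q),z))
E
```

```text
tab [ 0.6159 -0.0297  0.076 ]
tabL [ 0.6156 -0.0361  0.076 ]
tabR [ 0.6162 -0.023   0.076 ]
jaw [ 0.6158 -0.0615  0.039 ]
ring [ 0.6171 -0.1265  0.024 ]
anvtop [ 0.5839 -0.1516  0.041 ]
anvfoot [ 0.6394 -0.1685  0.016 ]
```

Request:
{"method": "jog_arm", "body": {"targets": [{"tx":0,"ty":1,"tz":25,"twist":0,"claw":50},{"tx":0,"ty":1,"tz":49,"twist":0,"claw":50},{"tx":0,"ty":1,"tz":49,"twist":0,"claw":50},{"tx":0,"ty":1,"tz":49,"twist":0,"claw":50}]}}

```text
t: 3.25
position: [0.619, -0.0328, 0.0711]
orientation: [[-0.999, 0.046, 0.002], [0.046, 0.999, -0.0], [-0.002, -0.0, -1.0]]
contact_force: [0.5, 0.1, -0.4]
finger_gap: 0.585
grasp_force: 0.0
```

Request:
{"method": "jog_arm", "body": {"squeeze": 20, "targets": [{"tx":0,"ty":2,"tz":0,"twist":0,"claw":10},{"tx":0,"ty":2,"tz":0,"twist":0,"claw":10},{"tx":0,"ty":2,"tz":0,"twist":0,"claw":10},{"tx":0,"ty":2,"tz":0,"twist":0,"claw":10},{"tx":0,"ty":2,"tz":0,"twist":0,"claw":10},{"tx":0,"ty":2,"tz":0,"twist":0,"claw":10}]}}

```text
t: 3.85
position: [0.6191, -0.0295, 0.0707]
orientation: [[-0.999, 0.045, 0.002], [0.045, 0.999, 0.0], [-0.002, 0.0, -1.0]]
contact_force: [-1.4, 0.6, 7.0]
finger_gap: 0.158
grasp_force: 23.5
```

Request:
{"method": "jog_arm", "body": {"targets": [{"tx":0,"ty":-5,"tz":-1,"twist":0,"claw":10},{"tx":0,"ty":-10,"tz":-1,"twist":0,"claw":10},{"tx":0,"ty":-15,"tz":-1,"twist":0,"claw":10},{"tx":0,"ty":-20,"tz":-1,"twist":0,"claw":10},{"tx":0,"ty":-25,"tz":-1,"twist":0,"claw":10},{"tx":0,"ty":-30,"tz":-1,"twist":0,"claw":10},{"tx":0,"ty":-34,"tz":-1,"twist":0,"claw":10},{"tx":0,"ty":-36,"tz":-1,"twist":0,"claw":10},{"tx":0,"ty":-37,"tz":-1,"twist":0,"claw":10},{"tx":0,"ty":-37,"tz":-1,"twist":0,"claw":10}]}}

```text
t: 4.85
position: [0.6173, -0.0669, 0.0707]
orientation: [[-0.999, 0.045, 0.001], [0.045, 0.999, -0.0], [-0.001, -0.0, -1.0]]
contact_force: [3.7, 2.5, 2.5]
finger_gap: 0.157
grasp_force: 22.9
```

```bash
python3 snap.py w3 80 110 300 200 2.6
```

```text
4.85 [ 0.6173 -0.0669  0.0707] [[-0.999, 0.045, 0.001], [0.045, 0.999, -0.0], [-0.001, -0.0, -1.0]] [3.7 2.5 2.5]
```

View pics/w3.png

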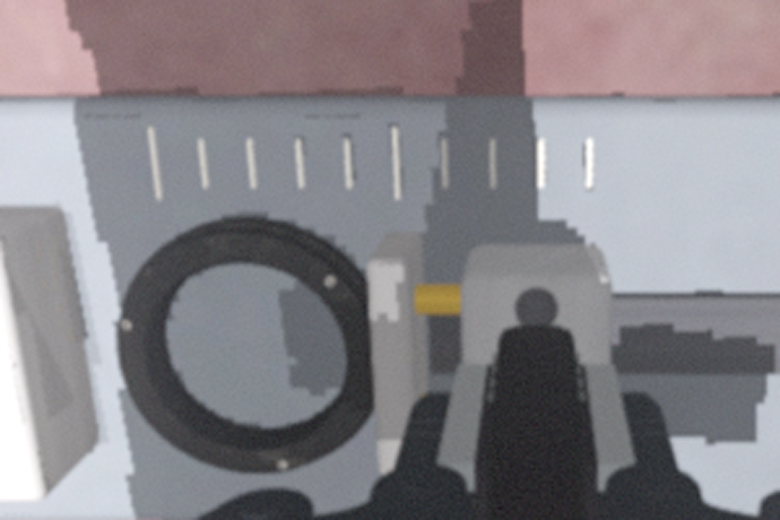

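The jaw (crop x≈372) has reached the ring, and about 7–8 mm remain between ring (x≈121) and anvil foot (x≈90).

Request:
{"method": "jog_arm", "body": {"targets": [{"tx":0,"ty":-2,"tz":0,"twist":0,"claw":10},{"tx":0,"ty":-4,"tz":0,"twist":0,"claw":10},{"tx":0,"ty":-5,"tz":0,"twist":0,"claw":10},{"tx":0,"ty":-6,"tz":0,"twist":0,"claw":10},{"tx":0,"ty":-6,"tz":0,"twist":0,"claw":10}]}}

```text
t: 5.4
position: [0.617, -0.0725, 0.0707]
orientation: [[-0.999, 0.045, 0.001], [0.045, 0.999, 0.0], [-0.001, 0.0, -1.0]]
contact_force: [3.1, 3.1, 3.3]
finger_gap: 0.158
grasp_force: 23.0
```

```bash
python3 snap.py w4 80 110 300 200 2.6
```

```text
5.4 [ 0.617  -0.0725  0.0707] [[-0.999, 0.045, 0.001], [0.045, 0.999, 0.0], [-0.001, 0.0, -1.0]] [3.1 3.1 3.3]
```

View pics/w4.png

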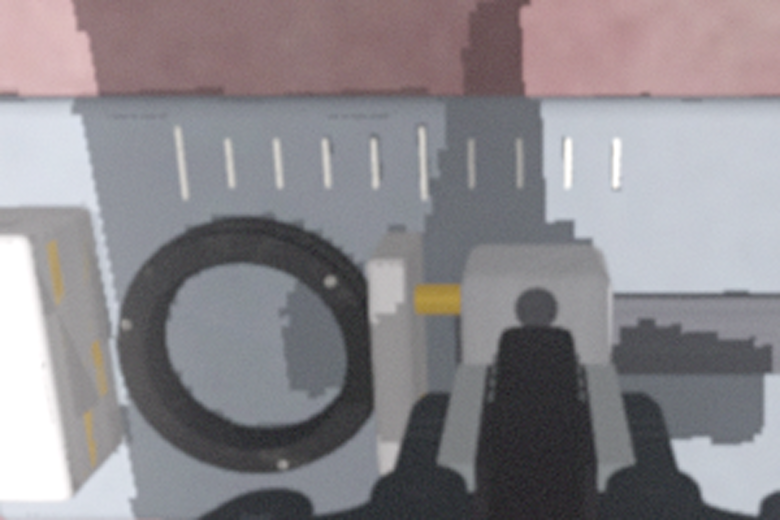

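The ring is almost at the anvil, and the gold pin spans crop x 414–463 (springs free). I'll advance while measuring the pin length to get the compression.

Request:
{"method": "jog_arm", "body": {"targets": [{"tx":0,"ty":-0.5,"tz":0,"twist":0,"claw":10},{"tx":0,"ty":-1,"tz":0,"twist":0,"claw":10},{"tx":0,"ty":-1.5,"tz":0,"twist":0,"claw":10},{"tx":0,"ty":-2,"tz":0,"twist":0,"claw":10},{"tx":0,"ty":-2,"tz":0,"twist":0,"claw":10}]}}

```text
t: 5.95
position: [0.617, -0.0743, 0.0707]
orientation: [[-0.999, 0.044, 0.001], [0.044, 0.999, 0.0], [-0.001, 0.0, -1.0]]
contact_force: [4.0, 4.2, 4.2]
finger_gap: 0.158
grasp_force: 23.0
```

```bash
python3 snap.py w5 80 110 300 200 2.6; cat > pin.py <<'E'
import cv2,numpy as np,sys
for n in sys.argv[1:]:
    im=cv2.imread(f"pics/{n}_raw.png").astype(int)
    s=im[222:229,220:275]; y=(s[...,2]-s[...,0]).mean(0); m=y/ y.max()
    print(n,"pin px",round(m.clip(0).sum(),2),"half-width",(m>.5).sum(),"edge",220+np.argmax(m>.5))
E
python3 pin.py w3 w4 w5
```

```text
5.95 [ 0.617  -0.0743  0.0707] [[-0.999, 0.044, 0.001], [0.044, 0.999, 0.0], [-0.001, 0.0, -1.0]] [4.  4.2 4.2]
w3 pin px 17.5 half-width 17 edge 240
w4 pin px 17.61 half-width 17 edge 240
w5 pin px 17.59 half-width 17 edge 240
```

Request:
{"method": "jog_arm", "body": {"targets": [{"tx":0,"ty":-0.5,"tz":0,"twist":0,"claw":10},{"tx":0,"ty":-1,"tz":0,"twist":0,"claw":10},{"tx":0,"ty":-1.5,"tz":0,"twist":0,"claw":10},{"tx":0,"ty":-2,"tz":0,"twist":0,"claw":10},{"tx":0,"ty":-2,"tz":0,"twist":0,"claw":10}]}}

```text
t: 6.5
position: [0.6169, -0.0762, 0.0707]
orientation: [[-0.999, 0.044, 0.001], [0.044, 0.999, 0.0], [-0.001, 0.0, -1.0]]
contact_force: [4.0, 3.2, 3.6]
finger_gap: 0.163
grasp_force: 23.1
```

```bash
python3 snap.py w6 80 110 300 200 2.6; python3 pin.py w5 w6
```

```text
6.5 [ 0.6169 -0.0762  0.0707] [[-0.999, 0.044, 0.001], [0.044, 0.999, 0.0], [-0.001, 0.0, -1.0]] [4.  3.2 3.6]
w5 pin px 17.59 half-width 17 edge 240
w6 pin px 17.14 half-width 17 edge 240
```

Request:
{"method": "jog_arm", "body": {"targets": [{"tx":0,"ty":-0.5,"tz":0,"twist":0,"claw":10},{"tx":0,"ty":-1,"tz":0,"twist":0,"claw":10},{"tx":0,"ty":-1.5,"tz":0,"twist":0,"claw":10},{"tx":0,"ty":-2,"tz":0,"twist":0,"claw":10},{"tx":0,"ty":-2,"tz":0,"twist":0,"claw":10}]}}

```text
t: 7.05
position: [0.6168, -0.0777, 0.0707]
orientation: [[-0.999, 0.044, 0.001], [0.044, 0.999, 0.001], [-0.001, 0.001, -1.0]]
contact_force: [3.9, 5.5, 4.1]
finger_gap: 0.161
grasp_force: 23.1
```

```bash
python3 snap.py w7 80 110 300 200 2.6; python3 pin.py w6 w7
```

```text
7.05 [ 0.6168 -0.0777  0.0707] [[-0.999, 0.044, 0.001], [0.044, 0.999, 0.001], [-0.001, 0.001, -1.0]] [3.9 5.5 4.1]
w6 pin px 17.14 half-width 17 edge 240
w7 pin px 14.37 half-width 14 edge 243
```

Request:
{"method": "jog_arm", "body": {"targets": [{"tx":0,"ty":0,"tz":0,"twist":0,"claw":40},{"tx":0,"ty":0,"tz":0,"twist":0,"claw":40},{"tx":0,"ty":0,"tz":0,"twist":0,"claw":40}]}}

```text
t: 7.4
position: [0.6152, -0.0794, 0.0699]
orientation: [[-0.999, 0.046, -0.002], [0.046, 0.999, -0.001], [0.002, -0.001, -1.0]]
contact_force: [0.2, -0.9, 0.9]
finger_gap: 0.466
grasp_force: 0.0
```

```bash
python3 snap.py w8 80 110 300 200 2.6; python3 pin.py w7 w8
```

```text
7.4 [ 0.6152 -0.0794  0.0699] [[-0.999, 0.046, -0.002], [0.046, 0.999, -0.001], [0.002, -0.001, -1.0]] [ 0.2 -0.9  0.9]
w7 pin px 14.37 half-width 14 edge 243
w8 pin px 14.55 half-width 15 edge 246
```

Request:
{"method": "jog_arm", "body": {"targets": [{"tx":0,"ty":0,"tz":-45,"twist":0,"claw":40},{"tx":0,"ty":0,"tz":-95,"twist":0,"claw":40},{"tx":10,"ty":-50,"tz":-150,"twist":10,"claw":40},{"tx":47,"ty":-253,"tz":-180,"twist":85,"claw":40},{"tx":47,"ty":-253,"tz":-180,"twist":85,"claw":40},{"tx":47,"ty":-253,"tz":-180,"twist":85,"claw":40},{"tx":47,"ty":-253,"tz":-180,"twist":85,"claw":40},{"tx":47,"ty":-253,"tz":-180,"twist":85,"claw":40},{"tx":47,"ty":-253,"tz":-180,"twist":85,"claw":40},{"tx":47,"ty":-253,"tz":-180,"twist":85,"claw":40},{"tx":47,"ty":-253,"tz":-180,"twist":85,"claw":40},{"tx":47,"ty":-253,"tz":-180,"twist":85,"claw":40}]}}

```text
t: 8.65
position: [0.5573, -0.3294, 0.2501]
orientation: [[-0.036, 0.999, -0.001], [0.999, 0.036, 0.0], [0.0, -0.001, -1.0]]
contact_force: [0.6, 0.0, -0.8]
finger_gap: 0.472
grasp_force: 0.0
```

Request:
{"method": "jog_arm", "body": {"targets": [{"tx":0,"ty":0,"tz":0,"twist":0,"claw":40},{"tx":0,"ty":0,"tz":0,"twist":0,"claw":40}]}}

```text
t: 8.85
position: [0.5576, -0.3292, 0.2501]
orientation: [[-0.046, 0.999, -0.001], [0.999, 0.046, -0.0], [0.0, -0.001, -1.0]]
contact_force: [0.4, -0.5, 0.2]
finger_gap: 0.468
grasp_force: 0.0
```

```bash
python3 snap.py k1 80 60 400 300 2
```

```text
8.85 [ 0.5576 -0.3292  0.2501] [[-0.046, 0.999, -0.001], [0.999, 0.046, -0.0], [0.0, -0.001, -1.0]] [ 0.4 -0.5  0.2]
```

View pics/k1.png

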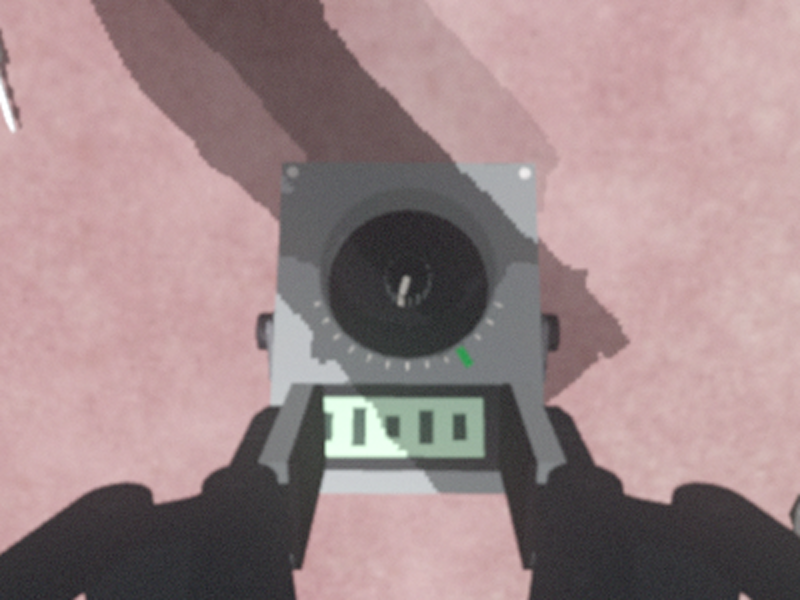

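The panel is seen from its front side, with image down = upslope. Crop pixels: well rim x 321–496 and y 189–360, line (407,277)→(401,305), green mark (464,357), screws (292,172) and (525,173).

```bash
cat > kn.py <<'E'
from h import *
from scipy.optimize import least_squares
np.set_printoptions(precision=4,suppress=True)
def basis(yaw):
    n=np.array([-np.sin(.5)*np.sin(yaw),np.sin(.5)*np.cos(yaw),np.cos(.5)])
    up=np.array([0,0,1])-n*n[2]; up/=np.linalg.norm(up); return n,up,np.cross(n,up)
def pl(px,C,yaw,off,c):
    n,up,lf=basis(yaw); o,d=ray("wrist",px,c); p=o+d*(((C+n*off-o)@n)/(d@n))-C; return np.array([p@up,p@lf])*1e3
E
python3 - <<'E'
from kn import *
import pickle
c=pickle.load(open("pics/k1.pkl","rb")); W=lambda x,y:(x/2+80,y/2+60)
rim=[(321,275),(496,275),(408,189),(408,360)]
def res(v):
    C,yaw=v[:3],v[3]
    r=[np.hypot(*pl(W(*q),C,yaw,0,c))-39 for q in rim]+[np.hypot(*pl(W(464,357),C,yaw,0,c))-44]
    a,b=pl(W(292,172),C,yaw,0,c),pl(W(525,173),C,yaw,0,c)
    return r+[a[0]-b[0],(a[1]+b[1])]
s=least_squares(res,[.556,-.3325,.085,.04],x_scale=[.01,.01,.01,.1]); C,yaw=s.x[:3],s.x[3]; print(s.x,s.fun)
a,b=pl(W(407,277),C,yaw,-.008,c),pl(W(401,305),C,yaw,-.008,c); m=pl(W(464,357),C,yaw,0,c)
ctr=pl(W(408,284),C,yaw,-.008,c)
print("line",a,b,np.arctan2(*(b-a)[::-1]),np.arctan2(b[1],b[0]),"mark",m,np.arctan2(*m[::-1]),"ctr",ctr)
n,up,lf=basis(yaw); print("knob_grip",C-.016*n,"axis",n,"up",up)
for k in (0,4,8): print(k, C-.008*n-n*.001*k)
E
```

```text
[ 0.5581 -0.3327  0.0852  0.043 ] [-0.3525 -0.22    0.1971 -0.215   0.5102 -0.13   -0.2036]
line [ 0.0593 -0.6447] [13.038  -3.2928] -0.20127397416623533 -0.24738100573467184 mark [37.4219 24.0988] 0.5721294026767222 ctr [ 3.3227 -0.1784]
knob_grip [ 0.5584 -0.3403  0.0712] axis [-0.0206  0.479   0.8776] up [ 0.0378 -0.8768  0.4794]
0 [ 0.5582 -0.3365  0.0782]
4 [ 0.5583 -0.3384  0.0747]
8 [ 0.5584 -0.3403  0.0712]
```

Request:
{"method": "jog_arm", "body": {"targets": [{"tx":-9.3,"ty":0.3,"tz":40,"twist":7,"claw":29},{"tx":-9.3,"ty":0.3,"tz":80,"twist":14,"claw":29},{"tx":-9.3,"ty":0.3,"tz":115,"twist":14,"claw":29},{"tx":-9.3,"ty":0.3,"tz":125,"twist":14,"claw":29},{"tx":-9.3,"ty":0.3,"tz":125,"twist":14,"claw":29},{"tx":-9.3,"ty":0.3,"tz":125,"twist":14,"claw":29},{"tx":-9.3,"ty":0.3,"tz":125,"twist":14,"claw":29}]}}

```text
t: 9.6
position: [0.5594, -0.3394, 0.1274]
orientation: [[0.2, 0.98, 0.003], [0.98, -0.2, -0.002], [-0.001, 0.003, -1.0]]
contact_force: [0.3, -0.6, 0.6]
finger_gap: 0.339
grasp_force: 0.0
```

Request:
{"method": "jog_arm", "body": {"targets": [{"tx":0.7,"ty":-1.2,"tz":12,"twist":0,"claw":29},{"tx":0.7,"ty":-1.2,"tz":24,"twist":0,"claw":29},{"tx":0.7,"ty":-1.2,"tz":36,"twist":0,"claw":29},{"tx":0.7,"ty":-1.2,"tz":44,"twist":0,"claw":29},{"tx":0.7,"ty":-1.2,"tz":46,"twist":0,"claw":29},{"tx":0.7,"ty":-1.2,"tz":46,"twist":0,"claw":29}]}}

```text
t: 10.2
position: [0.5572, -0.3375, 0.0787]
orientation: [[0.201, 0.98, -0.001], [0.98, -0.201, 0.0], [0.0, -0.001, -1.0]]
contact_force: [0.3, -0.5, -0.1]
finger_gap: 0.34
grasp_force: 0.0
```

Request:
{"method": "jog_arm", "body": {"squeeze": 20, "targets": [{"tx":0,"ty":1,"tz":-2,"twist":0,"claw":29},{"tx":0,"ty":1,"tz":-2,"twist":0,"claw":14},{"tx":0,"ty":1,"tz":-2,"twist":0,"claw":14},{"tx":0,"ty":1,"tz":-2,"twist":0,"claw":14},{"tx":0,"ty":1,"tz":-2,"twist":0,"claw":14}]}}

```text
t: 10.7
position: [0.5567, -0.3376, 0.082]
orientation: [[0.201, 0.98, -0.002], [0.98, -0.201, 0.001], [0.001, -0.003, -1.0]]
contact_force: [-7.6, 2.7, 7.7]
finger_gap: 0.228
grasp_force: 19.2
```

Request:
{"method": "jog_arm", "body": {"targets": [{"tx":0,"ty":-1.2,"tz":0,"twist":0,"claw":14},{"tx":0,"ty":-1.2,"tz":0,"twist":-5,"claw":14},{"tx":0,"ty":-1.2,"tz":0,"twist":-10,"claw":14},{"tx":0,"ty":-1.2,"tz":0,"twist":-15,"claw":14},{"tx":0,"ty":-1.2,"tz":0,"twist":-20,"claw":14},{"tx":0,"ty":-1.2,"tz":0,"twist":-25,"claw":14},{"tx":0,"ty":-1.2,"tz":0,"twist":-28,"claw":14},{"tx":0,"ty":-1.2,"tz":0,"twist":-28,"claw":14}]}}

```text
t: 11.5
position: [0.5554, -0.3376, 0.0821]
orientation: [[-0.283, 0.959, -0.002], [0.959, 0.283, 0.001], [0.002, -0.002, -1.0]]
contact_force: [-7.3, 3.1, 9.3]
finger_gap: 0.223
grasp_force: 29.3
```

Request:
{"method": "jog_arm", "body": {"targets": [{"tx":0,"ty":0,"tz":0,"twist":0,"claw":29},{"tx":0,"ty":0,"tz":0,"twist":0,"claw":29},{"tx":0,"ty":0,"tz":-15,"twist":0,"claw":29},{"tx":0,"ty":0,"tz":-50,"twist":0,"claw":29},{"tx":0,"ty":0,"tz":-100,"twist":8,"claw":29},{"tx":0,"ty":0,"tz":-150,"twist":14,"claw":29},{"tx":0,"ty":0,"tz":-168,"twist":14,"claw":29},{"tx":0,"ty":0,"tz":-168,"twist":14,"claw":29},{"tx":0,"ty":0,"tz":-168,"twist":14,"claw":29}]}}

```text
t: 12.4
position: [0.5575, -0.3373, 0.25]
orientation: [[-0.043, 0.999, 0.001], [0.999, 0.043, -0.0], [-0.0, 0.001, -1.0]]
contact_force: [-0.2, 1.2, -0.7]
finger_gap: 0.337
grasp_force: 0.0
```

```bash
python3 snap.py k2 180 130 200 150 4; cat > ln.py <<'E'
import sys,pickle
from kn import *
n=sys.argv[1]; c=pickle.load(open(f"pics/{n}.pkl","rb")); im=cv2.imread(f"pics/{n}_raw.png").astype(int)
C=np.array([.5581,-.3327,.0852]);yaw=.043; nn=basis(yaw)[0]
def px(p):
    E=np.array(c["extrinsics"]);q=(E[:3,:3]@p+E[:3,3])*[1,-1,-1]; u=np.array(c["camera_matrix"])@q; return u[:2]/u[2]
k=px(C-.008*nn); print("knob px",k)
b,g,r=im[...,0],im[...,1],im[...,2]
Y,X=np.mgrid[:420,:560]; near=np.hypot(X-k[0],Y-k[1])
gm=(g-np.maximum(r,b)>40)&(near<60); 
w=np.where(near<13,im.min(2)-70,0).clip(0)
gp=np.array([X[gm].mean(),Y[gm].mean()]); m=pl(gp,C,yaw,0,c)
pts=np.argwhere(w>20)[:,::-1]; P=np.array([pl(q,C,yaw,-.008,c) for q in pts]); wt=w[w>20]
mu=np.average(P,axis=0,weights=wt); U=np.linalg.eigh(np.cov(P.T,aweights=wt))[1][:,1]; U*=np.sign(U@mu)
print("mark px",gp,m,np.arctan2(m[1],m[0]),"line n",len(P),"mid",mu,"dir",np.arctan2(U[1],U[0]),"len",np.ptp(P@U))
E
python3 ln.py k1; python3 ln.py k2
```

```text
12.4 [ 0.5575 -0.3373  0.25  ] [[-0.043, 0.999, 0.001], [0.999, 0.043, -0.0], [-0.0, 0.001, -1.0]] [-0.2  1.2 -0.7]
knob px [284.2403 198.4679]
mark px [311.7436 237.8974] [36.8808 23.864 ] 0.5743029667415259 line n 52 mid [ 5.0287 -2.5929] dir -0.25420827390938144 len 12.351161549921507
knob px [284.4328 189.7142]
mark px [312.5946 229.3514] [37.2763 24.0823] 0.5735922282577465 line n 53 mid [ 5.3547 -0.4526] dir 0.022494213051917584 len 12.079208226165122
```

View pics/k2.png

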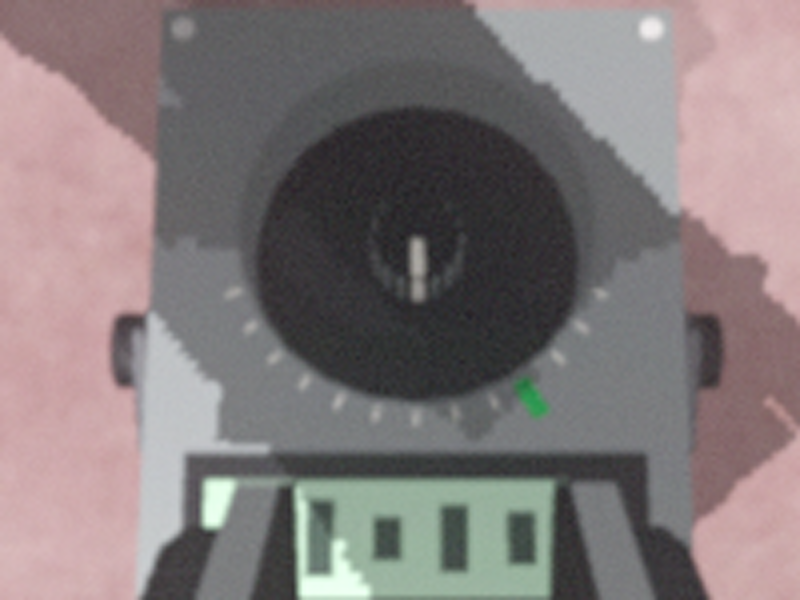

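Request:
{"method": "jog_arm", "body": {"targets": [{"tx":0,"ty":-2,"tz":50,"twist":8,"claw":29},{"tx":0,"ty":-2,"tz":90,"twist":16,"claw":29},{"tx":0,"ty":-2,"tz":120,"twist":20,"claw":29},{"tx":0,"ty":-2,"tz":135,"twist":20,"claw":29},{"tx":0,"ty":-2,"tz":150,"twist":20,"claw":29},{"tx":0,"ty":-2,"tz":162,"twist":20,"claw":29},{"tx":0,"ty":-2,"tz":168,"twist":20,"claw":29},{"tx":0,"ty":-2,"tz":168,"twist":20,"claw":29},{"tx":0,"ty":-2,"tz":168,"twist":20,"claw":29}]}}

```text
t: 13.35
position: [0.5557, -0.3381, 0.0822]
orientation: [[0.302, 0.953, 0.001], [0.953, -0.302, -0.001], [-0.0, 0.001, -1.0]]
contact_force: [0.0, 0.5, 0.9]
finger_gap: 0.338
grasp_force: 0.0
```

Request:
{"method": "jog_arm", "body": {"squeeze": 35, "targets": [{"tx":0,"ty":0,"tz":0,"twist":0,"claw":12},{"tx":0,"ty":0,"tz":-1,"twist":0,"claw":12},{"tx":0,"ty":0,"tz":-1,"twist":0,"claw":12},{"tx":0,"ty":0,"tz":-1,"twist":0,"claw":12}]}}

```text
t: 13.75
position: [0.5564, -0.3383, 0.0827]
orientation: [[0.301, 0.954, 0.002], [0.954, -0.301, -0.002], [-0.001, 0.002, -1.0]]
contact_force: [4.1, -2.9, -6.0]
finger_gap: 0.22
grasp_force: 34.2
```

Request:
{"method": "jog_arm", "body": {"targets": [{"tx":0,"ty":0.5,"tz":0,"twist":-5,"claw":12},{"tx":0,"ty":0.5,"tz":0,"twist":-10,"claw":12},{"tx":0,"ty":0.5,"tz":0,"twist":-15,"claw":12},{"tx":0,"ty":0.5,"tz":0,"twist":-20,"claw":12},{"tx":0,"ty":0.5,"tz":0,"twist":-25,"claw":12},{"tx":0,"ty":0.5,"tz":0,"twist":-30,"claw":12},{"tx":0,"ty":0.5,"tz":0,"twist":-35,"claw":12},{"tx":0,"ty":0.5,"tz":0,"twist":-39,"claw":12},{"tx":0,"ty":0.5,"tz":0,"twist":-39,"claw":12}]}}

```text
t: 14.65
position: [0.555, -0.3374, 0.0836]
orientation: [[-0.367, 0.93, -0.001], [0.93, 0.367, 0.001], [0.001, -0.0, -1.0]]
contact_force: [-3.1, 3.7, 10.4]
finger_gap: 0.214
grasp_force: 44.9
```

Request:
{"method": "jog_arm", "body": {"targets": [{"tx":0,"ty":0,"tz":0,"twist":0,"claw":29},{"tx":0,"ty":0,"tz":0,"twist":0,"claw":29},{"tx":0,"ty":0,"tz":-15,"twist":0,"claw":29},{"tx":0,"ty":0,"tz":-50,"twist":0,"claw":29},{"tx":0,"ty":0,"tz":-100,"twist":8,"claw":29},{"tx":0,"ty":0,"tz":-150,"twist":16,"claw":29},{"tx":0,"ty":0,"tz":-168,"twist":19,"claw":29},{"tx":0,"ty":0,"tz":-168,"twist":19,"claw":29},{"tx":0,"ty":0,"tz":-168,"twist":19,"claw":29}]}}

```text
t: 15.55
position: [0.5557, -0.3376, 0.2509]
orientation: [[-0.044, 0.999, 0.001], [0.999, 0.044, -0.0], [-0.0, 0.001, -1.0]]
contact_force: [-0.4, 0.3, -0.2]
finger_gap: 0.341
grasp_force: 0.0
```

```bash
python3 snap.py k3 180 130 200 150 4; python3 ln.py k3
```

```text
15.55 [ 0.5557 -0.3376  0.2509] [[-0.044, 0.999, 0.001], [0.999, 0.044, -0.0], [-0.0, 0.001, -1.0]] [-0.4  0.3 -0.2]
knob px [286.497  189.3398]
mark px [314.8571 228.9429] [37.3417 24.2527] 0.5760099321551188 line n 55 mid [4.4377 2.7608] dir 0.45346210955663285 len 12.82291273997506
```

```bash
cat >> ln.py <<'E'
o=np.argsort(P@U); 
for lo in np.arange(-4,14,2.):
    s=(P[:,0]>=lo)&(P[:,0]<lo+2)
    if s.any(): q=np.average(P[s],axis=0,weights=wt[s]); print("  bin",np.round(q,2),int(wt[s].max()))
E
for k in k1 k2 k3; do python3 ln.py $k; done
```

```text
knob px [284.2403 198.4679]
mark px [311.7436 237.8974] [36.8808 23.864 ] 0.5743029667415259 line n 52 mid [ 5.0287 -2.5929] dir -0.25420827390938144 len 12.351161549921507
  bin [-0.43 -1.3 ] 53
  bin [ 1.   -1.55] 88
  bin [ 2.85 -2.03] 91
  bin [ 4.7  -2.51] 91
  bin [ 6.89 -3.16] 90
  bin [ 9.37 -3.86] 74
  bin [10.93 -3.6 ] 80
knob px [284.4328 189.7142]
mark px [312.5946 229.3514] [37.2763 24.0823] 0.5735922282577465 line n 53 mid [ 5.3547 -0.4526] dir 0.022494213051917584 len 12.079208226165122
  bin [-0.67 -0.82] 29
  bin [ 0.81 -0.56] 90
  bin [ 3.11 -0.51] 89
  bin [ 5.38 -0.38] 92
  bin [ 7.13 -0.39] 92
  bin [ 9.1  -0.42] 64
  bin [10.92 -0.38] 75
knob px [286.497  189.3398]
mark px [314.8571 228.9429] [37.3417 24.2527] 0.5760099321551188 line n 55 mid [4.4377 2.7608] dir 0.45346210955663285 len 12.82291273997506
  bin [-0.49  0.72] 71
  bin [1.12 1.04] 91
  bin [2.96 2.01] 92
  bin [4.81 3.16] 92
  bin [6.57 3.88] 84
  bin [8.98 4.94] 71
  bin [10.83  4.5 ] 67
```

Request:
{"method": "jog_arm", "body": {"targets": [{"tx":0,"ty":0,"tz":50,"twist":7,"claw":29},{"tx":0,"ty":0,"tz":90,"twist":7,"claw":29},{"tx":0,"ty":0,"tz":120,"twist":7,"claw":29},{"tx":0,"ty":0,"tz":135,"twist":7,"claw":29},{"tx":0,"ty":0,"tz":150,"twist":7,"claw":29},{"tx":0,"ty":0,"tz":162,"twist":7,"claw":29},{"tx":0,"ty":0,"tz":168,"twist":7,"claw":29},{"tx":0,"ty":0,"tz":168,"twist":7,"claw":29},{"tx":0,"ty":0,"tz":168,"twist":7,"claw":29}]}}

```text
t: 16.5
position: [0.5562, -0.3381, 0.0831]
orientation: [[0.08, 0.997, 0.001], [0.997, -0.08, -0.001], [-0.001, 0.001, -1.0]]
contact_force: [0.1, -0.8, -0.3]
finger_gap: 0.336
grasp_force: 0.0
```

Request:
{"method": "jog_arm", "body": {"squeeze": 35, "targets": [{"tx":0,"ty":0,"tz":0,"twist":0,"claw":12},{"tx":0,"ty":0,"tz":-1,"twist":0,"claw":12},{"tx":0,"ty":0,"tz":-1,"twist":0,"claw":12},{"tx":0,"ty":0,"tz":-1,"twist":0,"claw":12},{"tx":0,"ty":0,"tz":-1,"twist":-5,"claw":12},{"tx":0,"ty":0,"tz":-1,"twist":-10,"claw":12},{"tx":0,"ty":0,"tz":-1,"twist":-14,"claw":12},{"tx":0,"ty":0,"tz":-1,"twist":-14,"claw":12},{"tx":0,"ty":0,"tz":-1,"twist":-14,"claw":12}]}}

```text
t: 17.4
position: [0.5557, -0.3372, 0.0842]
orientation: [[-0.164, 0.986, 0.0], [0.986, 0.164, 0.001], [0.001, 0.0, -1.0]]
contact_force: [-2.0, 2.0, 6.5]
finger_gap: 0.216
grasp_force: 34.7
```

Request:
{"method": "jog_arm", "body": {"targets": [{"tx":0,"ty":0,"tz":0,"twist":0,"claw":29},{"tx":0,"ty":0,"tz":0,"twist":0,"claw":29},{"tx":0,"ty":0,"tz":-15,"twist":0,"claw":29},{"tx":0,"ty":0,"tz":-50,"twist":0,"claw":29},{"tx":0,"ty":0,"tz":-100,"twist":7,"claw":29},{"tx":0,"ty":0,"tz":-150,"twist":7,"claw":29},{"tx":0,"ty":0,"tz":-168,"twist":7,"claw":29},{"tx":0,"ty":0,"tz":-168,"twist":7,"claw":29},{"tx":0,"ty":0,"tz":-168,"twist":7,"claw":29}]}}

```text
t: 18.3
position: [0.5557, -0.3376, 0.2519]
orientation: [[-0.043, 0.999, 0.001], [0.999, 0.043, -0.0], [-0.0, 0.001, -1.0]]
contact_force: [-0.6, -0.1, -1.3]
finger_gap: 0.346
grasp_force: 0.0
```

```bash
python3 snap.py k4 230 160 100 75 8; python3 ln.py k4
```

```text
18.3 [ 0.5557 -0.3376  0.2519] [[-0.043, 0.999, 0.001], [0.999, 0.043, -0.0], [-0.0, 0.001, -1.0]] [-0.6 -0.1 -1.3]
knob px [286.4665 189.0425]
mark px [314.5    228.2895] [37.1936 24.0197] 0.5734184611315944 line n 58 mid [4.036  3.7873] dir 0.6045464738573435 len 12.790796279741151
  bin [-0.34  0.87] 85
  bin [1.38 1.81] 92
  bin [3.26 3.5 ] 87
  bin [5.07 4.96] 89
  bin [6.94 6.15] 65
  bin [8.79 6.14] 66
  bin [10.22  5.5 ] 60
```

```bash
python3 - <<'E'
from kn import *
import pickle
C=np.array([.5581,-.3327,.0852]);yaw=.043
c=pickle.load(open("pics/k2.pkl","rb"))
T=[(233,293),(251,328),(275,358),(305,383),(339,402),(377,413),(417,417),(456,412),(494,403),(558,357),(582,328),(602,293)]
Q=np.array([pl((x/4+180,y/4+130),C,yaw,0,c) for x,y in T])
s=least_squares(lambda v:np.hypot(Q[:,0]-v[0],Q[:,1]-v[1])-v[2],[0,0,43]); print(s.x,s.fun)
a0=s.x[:2]; print("ticks",np.arctan2(Q[:,1]-a0[1],Q[:,0]-a0[0]))
m=pl((312.59,229.35),C,yaw,0,c)-a0; print("mark",np.hypot(*m),np.arctan2(m[1],m[0]))
# lines: top-face pixels only, perpendicular fit, shared centre
D=[]
for n in ["k1","k2","k3","k4"]:
    c=pickle.load(open(f"pics/{n}.pkl","rb")); im=cv2.imread(f"pics/{n}_raw.png").astype(int)
    E=np.array(c["extrinsics"]);q=(E[:3,:3]@(C-.008*basis(yaw)[0])+E[:3,3])*[1,-1,-1];u=np.array(c["camera_matrix"])@q;k=u[:2]/u[2]
    Y,X=np.mgrid[:420,:560]; w=np.where(np.hypot(X-k[0],Y-k[1])<13,im.min(2)-90,0).clip(0)
    P=np.array([pl((x,y),C,yaw,-.008,c) for y,x in np.argwhere(w>0)]); D.append((P,w[w>0]))
def r(v):
    o=[]
    for (P,w),t in zip(D,v[2:]):
        d=P-v[:2]; s=np.hypot(*(P-[-2.2,-.65]).T)<8.5; o.append((np.sqrt(w)*(d[:,1]*np.cos(t)-d[:,0]*np.sin(t)))[s])
    return np.concatenate(o)
f=least_squares(r,[-2,-.6,-.26,.02,.48,.64]); print("centre, line angles",f.x)
E
```

```text
[-1.5956 -0.1635 43.0261] [-0.0053 -0.0543 -0.0356 -0.0069  0.1398  0.0236  0.0378 -0.2099  0.2916
 -0.2784 -0.1678  0.2654]
ticks [-1.1915 -0.9868 -0.7894 -0.5911 -0.3958 -0.1991  0.0002  0.1957  0.3896
  0.7894  0.9836  1.1926]
mark 45.81055164520261 0.5576309072004945
centre, line angles [-1.5383 -0.7471 -0.2768  0.056   0.5553  0.7244]
```

View pics/k4.png

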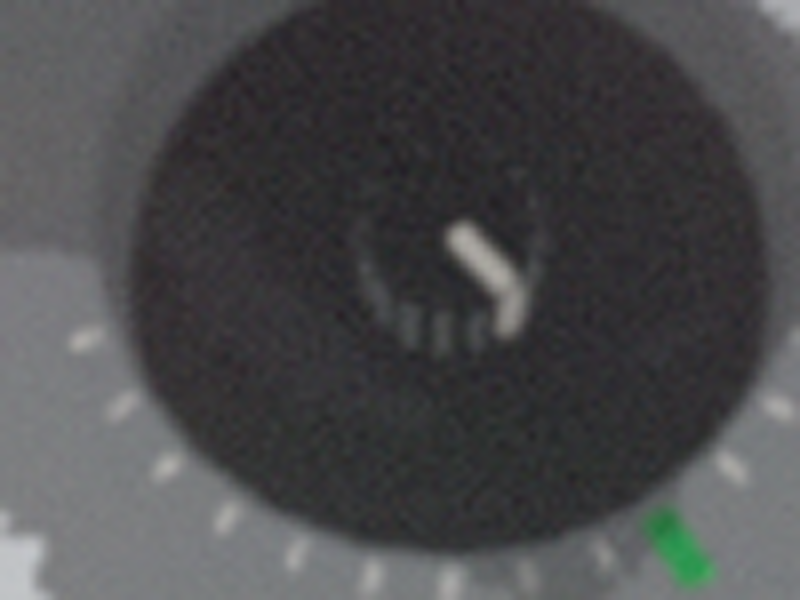

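The top-face line runs from (456,229) to the elbow (516,290) in this 8× crop. Below the elbow it goes down the knob's flank, which is what biased my fits.

```bash
python3 - <<'E'
from kn import *
import pickle
C=np.array([.5581,-.3327,.0852]);yaw=.043
c=pickle.load(open("pics/k4.pkl","rb"))
f=lambda x,y,o:pl((x/8+230,y/8+160),C,yaw,o,c)
a,b,m,m1,m2,t0=f(456,229,-.008),f(516,290,-.008),f(680,548,0),f(655,515,0),f(703,580,0),f(448,582,0)
print(a,b,np.arctan2(*(b-a)[::-1]),"mark",m,np.arctan2(*(m2-m1)[::-1]),"tick0",t0)
# flute ring / knob top edge L,R and bottom
print(f(360,240,-.008),f(540,240,-.008),f(443,315,-.008))
E
```

```text
[-0.3917  0.4847] [6.7452 7.2384] 0.7578210168529166 mark [37.3769 24.4462] 0.618099881906545 tick0 [41.0269 -0.5051]
[  0.8878 -10.3929] [0.9093 9.9981] [ 9.6377 -1.0013]
```

```bash
cat > fit.py <<'E'
import sys,pickle
from kn import *
from scipy.optimize import minimize
C=np.array([.5581,-.3327,.0852]);yaw=.043; n,up,lf=basis(yaw); S=16
D=[]
for k in sys.argv[1:]:
    c=pickle.load(open(f"pics/{k}.pkl","rb")); im=cv2.imread(f"pics/{k}_raw.png").min(2).astype(float)
    E=np.array(c["extrinsics"]);K=np.array(c["camera_matrix"])
    def px(p,E=E,K=K):
        q=(E[:3,:3]@p+E[:3,3])*[1,-1,-1];u=K@q;return u[:2]/u[2]
    x,y=np.round(px(C-.008*n)).astype(int)-[14,12]
    D.append((px,x,y,(im[y:y+28,x:x+28]-55).clip(0)/100))
def ren(px,x,y,a,b,t,r0,d,w,g):
    pt=lambda r,h:((px(C+(a*1e-3+r*1e-3*np.cos(t))*up+(b*1e-3+r*1e-3*np.sin(t))*lf-(.008+h*1e-3)*n)-[x,y]+.5)*S)
    I=np.zeros((28*S,28*S),np.float32); s=np.array([-np.sin(t),np.cos(t)])*w/2
    def quad(p,q,h1,h2,v):
        P=[]
        for r,h,e in((p,h1,1),(q,h2,1),(q,h2,-1),(p,h1,-1)):
            m=C+((a+r*np.cos(t)+e*s[0])*up+(b+r*np.sin(t)+e*s[1])*lf)*1e-3-(.008+h*1e-3)*n
            P.append((px(m)-[x,y]+.5)*S*16)
        cv2.fillPoly(I,[np.round(P).astype(np.int32)],v,cv2.LINE_8,4)
    quad(10,10,0,d,.75*g); quad(r0,10,0,0,g)
    return cv2.resize(cv2.GaussianBlur(I,(0,0),.7*S),(28,28),interpolation=cv2.INTER_AREA)
def cost(v):
    a,b,r0,d,w,g=v[:6]; return sum(((ren(*D[i][:3],a,b,v[6+i],r0,d,w,g)-D[i][3])**2).sum() for i in range(len(D)))
v=np.array([-1.9,-.4,2,6,2,1]+[{"k1":-.25,"k2":.02,"k3":.5,"k4":.67}.get(k,.56) for k in sys.argv[1:]])
for _ in range(3): v=minimize(cost,v,method="Powell",options=dict(xtol=1e-3,ftol=1e-5)).x
print(v,cost(v),[float((q[3]**2).sum().round(2)) for q in D])
E
python3 fit.py k1 k2 k3 k4
```

```text
[ -1.2009  -0.7247   0.6858 115.1302   3.1096   1.025   -0.3272   0.0348
   0.586    0.7669] 12.850114355417213 [40.08, 36.09, 38.45, 37.28]
```

```bash
sed -i 's/2,6,2,1\]/2,12,1.6,1]/; s/v=minimize(cost,v,method="Powell",/v=minimize(cost,v,method="Powell",bounds=[(-4,2),(-2,2),(-2,5),(3,22),(.8,3),(.5,2)]+[(-1,1.2)]*len(D),/' fit.py; sed -i 's/-55).clip(0)/-np.median(im[y:y+28,x:x+28])-8).clip(0)/' fit.py; python3 fit.py k1 k2 k3 k4
```

```text
[-1.0259 -0.4922  0.526  21.7431  2.9919  1.1058 -0.3563  0.012   0.5616
  0.7566] 9.585727590491505 [40.08, 37.27, 39.67, 38.46]
```

The rendered-line fit gives knob angles of −0.36, 0.01, 0.56 and 0.76, which match the stroke sizes. The mark is at about 0.56, so the last stroke overshot and I'll reverse it.

Request:
{"method": "jog_arm", "body": {"targets": [{"tx":0,"ty":0,"tz":50,"twist":-7,"claw":29},{"tx":0,"ty":0,"tz":90,"twist":-7,"claw":29},{"tx":0,"ty":0,"tz":120,"twist":-7,"claw":29},{"tx":0,"ty":0,"tz":135,"twist":-7,"claw":29},{"tx":0,"ty":0,"tz":150,"twist":-7,"claw":29},{"tx":0,"ty":0,"tz":162,"twist":-7,"claw":29},{"tx":0,"ty":0,"tz":169,"twist":-7,"claw":29},{"tx":0,"ty":0,"tz":169,"twist":-7,"claw":29},{"tx":0,"ty":0,"tz":169,"twist":-7,"claw":29}]}}

```text
t: 19.25
position: [0.5561, -0.3381, 0.083]
orientation: [[-0.164, 0.986, 0.001], [0.986, 0.164, -0.001], [-0.001, 0.001, -1.0]]
contact_force: [0.4, -0.2, 0.8]
finger_gap: 0.342
grasp_force: 0.0
```

Request:
{"method": "jog_arm", "body": {"squeeze": 35, "targets": [{"tx":0,"ty":0,"tz":0,"twist":0,"claw":12},{"tx":0,"ty":0,"tz":-1,"twist":0,"claw":12},{"tx":0,"ty":0,"tz":-1,"twist":0,"claw":12},{"tx":0,"ty":0,"tz":-1,"twist":0,"claw":12},{"tx":0,"ty":0,"tz":-1,"twist":5,"claw":12},{"tx":0,"ty":0,"tz":-1,"twist":10,"claw":12},{"tx":0,"ty":0,"tz":-1,"twist":14,"claw":12},{"tx":0,"ty":0,"tz":-1,"twist":14,"claw":12},{"tx":0,"ty":0,"tz":-1,"twist":14,"claw":12}]}}

```text
t: 20.15
position: [0.5562, -0.3373, 0.0842]
orientation: [[0.079, 0.997, 0.001], [0.997, -0.079, 0.0], [0.001, 0.001, -1.0]]
contact_force: [-1.0, 2.6, 5.9]
finger_gap: 0.217
grasp_force: 34.8
```

Request:
{"method": "jog_arm", "body": {"targets": [{"tx":0,"ty":0,"tz":0,"twist":0,"claw":29},{"tx":0,"ty":0,"tz":0,"twist":0,"claw":29},{"tx":0,"ty":0,"tz":-15,"twist":0,"claw":29},{"tx":0,"ty":0,"tz":-50,"twist":0,"claw":29},{"tx":0,"ty":0,"tz":-100,"twist":-7,"claw":29},{"tx":0,"ty":0,"tz":-150,"twist":-7,"claw":29},{"tx":0,"ty":0,"tz":-168,"twist":-7,"claw":29},{"tx":0,"ty":0,"tz":-168,"twist":-7,"claw":29},{"tx":0,"ty":0,"tz":-168,"twist":-7,"claw":29}]}}

```text
t: 21.05
position: [0.5557, -0.3377, 0.252]
orientation: [[-0.043, 0.999, 0.001], [0.999, 0.043, -0.0], [-0.0, 0.001, -1.0]]
contact_force: [0.2, 0.5, -0.4]
finger_gap: 0.341
grasp_force: 0.0
```

```bash
python3 snap.py k5 230 160 100 75 8; python3 fit.py k1 k2 k3 k4 k5; python3 ln.py k5 | sed -n 2p
```

```text
21.05 [ 0.5557 -0.3377  0.252 ] [[-0.043, 0.999, 0.001], [0.999, 0.043, -0.0], [-0.0, 0.001, -1.0]] [ 0.2  0.5 -0.4]
[-1.0051 -0.4707  0.464  21.7936  2.903   1.1262 -0.3549  0.0069  0.5602
  0.7546  0.5621] 12.091652849084436 [40.08, 37.27, 39.67, 38.46, 38.0]
mark px [314.5405 228.1622] [37.1516 24.038 ] 0.5742807253773266 line n 55 mid [4.5151 2.7879] dir 0.434846817231798 len 12.885586262519464
```

```bash
python3 -c "
from station import env
print(env.close_job())"
```

```text
the job is handed in; nothing more can be done
None
```

The job is handed in at about 21 s: the gauge is shut on the ring with the springs pushed in by roughly 1.6 mm, the knob line reads 0.56 rad against the green mark's 0.56–0.57 rad, and the arm did not go near the canister or the beaker; the hand-in gave no verdict, and I took no fresh pictures of the gauge, canister or beaker after the knob was turned.

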